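Push the balm box through the gateway to the back rail

ROBOT

A 7-joint arm with a two-finger parallel gripper is mounted at the origin on a cart in front of the work surface, level with it; the furniture and walls round the work are solid. World frame = base frame: x ahead of the robot, y to its left, z up, the work surface at z = 0. Lengths are in m, angles in degrees, forces in N, time in s.
With the tool pointing down it reaches from about 0.425 to 0.95 m from the base axis. Payload 16.7 kg.
Tool frame: the origin (TCP) lies midway between the tips of the shut fingers; the grasp point (between the pads) lies robot.pinch_z behind it (robot.pinch_z is the distance from the TCP to the grasp point, in m); z points along the fingers, y is the direction in which the jaws open and shut (so a half turn about z gives the same grasp; the last joint's range is limited). The gripper opens to 94 mm and grips with 3 to 60 N. Pads are 16 mm wide; open, the fingers measure 119 mm over their backs; the gripper's body (75 mm by 177 mm) begins 78 mm behind the grasp point.
Start: joints at [55.491, 24.414, 4.234, 92.017, -1.954, 63.644, -3.845], TCP at [0.295, -0.607, 0.205] pointing down, gripper open.
Joint ranges: [-163.25, 163.25], [-28.42, 122.38], [-70.27, 78.77], [12.13, 141.07], [-58.53, 238.53], [9.26, 117.41], [-156.51, 156.51]. Speed limits (degrees/s): [108.29, 108.29, 136.94, 136.94, 172.46, 172.46, 172.46].

INTERFACE

Orientations are given as [roll, pitch, yaw] about the fixed x, y, z axes, in that order (R = Rz(yaw) Ry(pitch) Rx(roll)).
In Python, from station import telemetry, grab_frame, get_calibration, order, recognise, mark_of, robot gives the robot as it stands.
- The arm moves only by the shell command python3 -m pendant 'ROWS' [FORCE]. ROWS is JSON, a list that holds one entry, the list of rows, each a list of 7 numbers: the shift along the tool's x, y, z in m, then the turn, a rotation vector about the tool's x, y, z in degrees, then the gripper command: -1 is shut, 1 is fully open, values between are in proportion. A call has 1 to 20 rows; each row is the pose to reach, as a shift and turn from the pose commanded when the call began, along the tool's axes at that moment; what a row does not reach only later rows make up. A row lasts 1/12 s, in which the tool goes at most 41.7 mm and 7.16 degrees, less where a joint would pass 70% of its speed; a pose out of reach is approached as far as the arm can. A call with a gripper value outside its range is refused whole. The fingers move at their own pace and stop on an object; FORCE is the grip in N (left out, the last holds). Time passes only in rows, so rows that repeat a pose let the fingers close. It gives the time, the measured TCP pose, the force and the opening at its end, in the units of the state.
- telemetry.get_obs(): the state, without advancing time (a new reading comes with each control period).
- grab_frame(name): name is "scene" or "top"; returns the picture (420x560x3 uint8, red, green, blue); there is no depth.
- get_calibration(name): a dict with "intrinsics" (3x3 intrinsics, pixels), "dist_coeffs" ([k1, k2, p1, p2, k3] as OpenCV has them; the pictures are not rectified), "world_from_camera" (4x4, takes a point from camera to world coordinates). Camera axes: x right, y down, z forward; pixel columns grow to the right and rows downward; lengths in m; the calibration is good to about 2 mm. A picture is of the moment at which its call begins. get_calibration takes no time and is no camera call.
- order.hand_in(): hands the job in, once; it reports no verdict.
Trained networks look in the newest picture that a camera, given by its name, has taken for a name from the list of things; names that differ only in an ending like _2 or _b are one class to them, and where a whole thing is asked for, a point or a joint stands for the part that bears it (a point fixed in the world has none). Each returns a list of dicts, best first, with "conf" (0 to 1); they miss things now and then, are a little off and sometimes report something else, mostly with a low value. They report only what shows in the picture. A call takes as long as a camera call.
- recognise(target, camera): "xy" ([column, row] as shares, 0 to 1, of the picture: columns of its width, rows of its height, amid what is visible of it).
- mark_of(target, camera): "xy" ([column, row] as shares, 0 to 1, of the picture: columns of its width, rows of its height: a listed point, or the origin of a listed thing).
The state is a dict: "clock": time; "qpos": joint angles; "qvel": joint speeds; "joint_torque": joint torques, N m; "position": TCP position; "orientation": TCP orientation; "wrist_force": force on the tool from outside, world axes, zero at the start; "torque": the same for the moment, N m; "finger_gap": finger opening in m.
Only numpy, scipy, OpenCV 4.12 (cv2) and the standard library are available. Lean on these libraries where they do the work, as an engineer would, in place of code of your own. Each camera call takes 0.05 s, during which the arm holds its last target.

TASK

Push the small square box of balm across the low wooden stand, through the narrow gateway between the two short dark rails, and on until it rests up against the dark back rail behind them. Only push it with the fingertips or the outside of the fingers: it must stay flat on the stand and never be lifted. Leave the boxed soap and the little bottle on the stand where they are, and take the hand away at the end.

Things in the scene. Friction and masses are not known exactly. Their poses are not given: they have to be found in the camera images.
- balm: small plain green square carton, 50 x 50 mm, 22 mm high, about 0.08 kg, lying loose on the stand on the robot's right. Origin at the centre of its underside, z up, x and y square to its sides (it looks the same after each quarter turn).
- bay: fixed dark wooden rails on the stand. Gateway: two parallel rails, each 44 mm long, 14 mm wide, 26 mm high, with round ends, 56 mm clear between them. Beyond it a cross rail, the back rail. Origin on the stand's top midway between the gateway rails; x points along the way through the gateway to the back rail, y across it, z up. The gateway reaches from x = -22 to +22 mm.
- stand: the fixed low bridge of light wood, its top flat and level at 100 mm above the island top: 210 mm deep (x) and 375 mm wide (y). Origin on the island top under the stand's middle; axes along the world's.
- soap: boxed soap bar, 56 x 78 mm, 26 mm high, loose on the stand near its right front corner; leave it alone. Origin at the centre of its underside, its y axis along the 78 mm.
- mist: little bottle lying on the stand along its front edge, 72 mm long, 27 mm across, 26 mm high; leave it alone. Origin at the centre of its underside, its x axis along the bottle.
- back_rail (a point): middle of the near face of the back rail (84 mm long, 14 mm thick, 26 mm high), at stand-top level, at x = +82 mm in the bay's axes: a square-on balm box touching it has its centre at x = +57 mm. Nothing lies at the sides between gateway and back rail, and there is no step. Axes as the bay's.

How it is judged (in metres and radians):
On the way:
1. the balm box is in the gateway between the two rails, on the stand (x of balm in the frame of bay between -0.02 and 0.02 m and y of balm in the frame of bay between -0.009 and 0.009 m and z of balm in the frame of bay below 0.008 m), for 0.05 s.
At the end, for the whole second after the job is handed in: the balm box lies flat and still on the stand beyond the gateway, up against the back rail (its centre 50 mm or more past the middle of the gateway, so at most about 7 mm short of touching) and within 20 mm of the gateway's middle line; soap and bottle are within 20 mm of where they were (x of balm in the frame of bay between 0.05 and 0.062 m and y of balm in the frame of bay between -0.02 and 0.02 m and z of balm in the frame of bay between -0.004 and 0.004 m and angle between balm's own z axis and vertical below 0.08 rad and linear speed of balm below 0.01 m/s and distance of each of soap, mist from where it was at the start of the episode below 0.02 m).
It fails at once if the balm box is lifted off the stand, tipped up or pushed off the stand (z of balm in the frame of bay above 0.012 m or z of balm in the frame of bay below -0.02 m or angle between balm's own z axis and vertical above 0.35 rad).
It fails at once if the boxed soap or the little bottle is moved by more than 20 mm (distance of any of soap, mist from where it was at the start of the episode above 0.02 m).
It also fails if it takes over 58 s, if anything falls off the work surface, if the arm or the gripper's body presses on something with over 40 N, if the wrist force passes 120 N, or if a joint passes its speed limit or range.

## Working session

There is one attempt and no reset: what is moved stays moved. The work goes in short steps, Python scripts to look and compute and a shell command to move; the robot and the scene stay as the last step left them, time stands still between calls to the robot, and variables do not carry over. Pictures are saved under pics/ and viewed, and the job is handed in when it is done.

```bash
mkdir -p pics; ls
cat > h.py <<'E'
import numpy as np,cv2
from station import telemetry, grab_frame, get_calibration, order, recognise, mark_of, robot
def ray(cam,px,z):
    c=get_calibration(cam);K=np.array(c["intrinsics"]);T=np.array(c["world_from_camera"])
    u=cv2.undistortPoints(np.array([[px]],float),K,np.array(c["dist_coeffs"]))[0,0]
    d=T[:3,:3]@np.array([u[0],u[1],1]);o=T[:3,3]
    return o+d*(z-o[2])/d[2]
def proj(cam,P):
    c=get_calibration(cam);K=np.array(c["intrinsics"]);T=np.linalg.inv(np.array(c["world_from_camera"]))
    r,_=cv2.Rodrigues(T[:3,:3])
    return cv2.projectPoints(np.array(P,float).reshape(-1,3),r,T[:3,3],K,np.array(c["dist_coeffs"]))[0][:,0]
E
python3 - <<'E'
from h import *
for cam in("scene","top"):
    im=grab_frame(cam);cv2.imwrite(f"pics/{cam}0.png",im[:,:,::-1])
    for t in("balm","bay","stand","soap","mist","back_rail"):
        for r in mark_of(t,cam)[:2]:
            px=np.array(r["xy"])*[560,420]
            print(cam,t,round(r["conf"],2),px.round(1),ray(cam,px,0 if t=="stand" else .1).round(4))
print(telemetry.get_obs(),robot.pinch_z)
E
```

```text
pics
scene balm 0.89 [313.2 201. ] [ 0.479  -0.3437  0.1   ]
scene balm 0.2 [315.4 239.1] [ 0.3467 -0.4257  0.1   ]
scene stand 0.91 [273.2 248.8] [ 0.3935 -0.2931  0.    ]
scene soap 0.59 [314.6 238.7] [ 0.3471 -0.4237  0.1   ]
scene mist 0.7 [275.7 243.8] [ 0.2917 -0.3728  0.1   ]
scene mist 0.48 [215.6 209.9] [ 0.3255 -0.1907  0.1   ]
scene back_rail 0.69 [229.5 189.8] [ 0.4176 -0.1498  0.1   ]
top balm 0.62 [328.9 166. ] [ 0.4709 -0.3478  0.1   ]
top stand 0.69 [289.4 207.2] [ 0.4163 -0.2848  0.    ]
top soap 0.84 [380.6 240.9] [ 0.3466 -0.4306  0.1   ]
top mist 0.74 [231.5 251.4] [ 0.3292 -0.1885  0.1   ]
top back_rail 0.73 [203.6 192.8] [ 0.4254 -0.1413  0.1   ]
{'clock': 0.7, 'qpos': array([55.49058386, 24.4117787 ,  4.23547375, 92.01626064, -1.95257511,
       63.64644537, -3.84465099]), 'qvel': array([ 0.05375556, -0.04417339, -0.05484502,  0.0201145 , -0.06165775,
        0.02755676,  0.0502329 ]), 'joint_torque': array([ 3.59905897e-06, -9.35313034e+01,  3.66208076e+00, -4.54489338e+01,
       -4.90311440e-02,  1.28279641e-02,  1.31457119e-05]), 'position': array([ 0.29525063, -0.60695739,  0.2054961 ]), 'orientation': array([-1.79997646e+02, -2.24605602e-04,  2.59396427e+01]), 'wrist_force': array([-0.59797766, -0.23053409, -0.36483494]), 'torque': array([ 0.04371721, -0.00146054, -0.02246684]), 'finger_gap': 0.09385950051238852} 0.0188
```

Run:
```python
import cv2
for c in("scene","top"):
    im=cv2.imread(f"pics/{c}0.png")
    x0,y0,x1,y1=(180,150,360,280) if c=="scene" else (180,120,420,300)
    s=4 if c=="scene" else 3.3
    cv2.imwrite(f"pics/{c}0c.png",cv2.resize(im[y0:y1,x0:x1],None,fx=s,fy=s,interpolation=cv2.INTER_CUBIC))
```

```text
(no output)
```

View pics/top0.png

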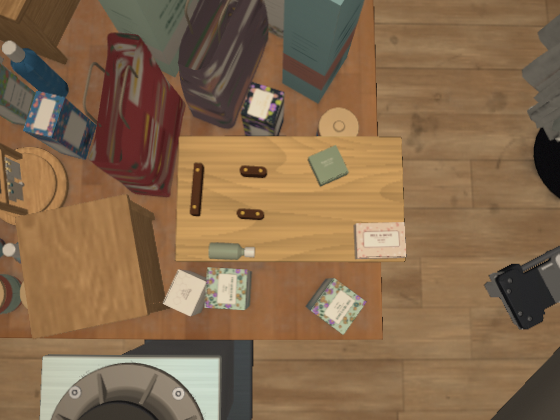

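View pics/top0c.png

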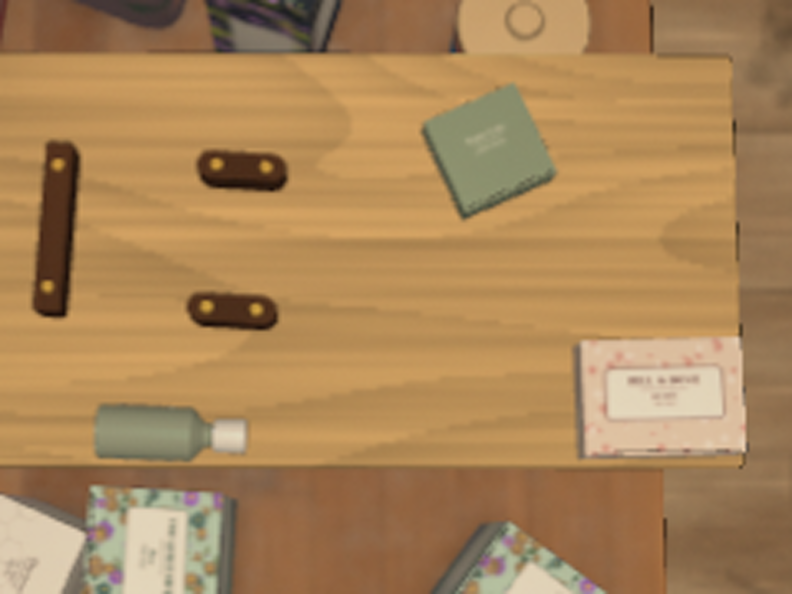

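View pics/scene0.png

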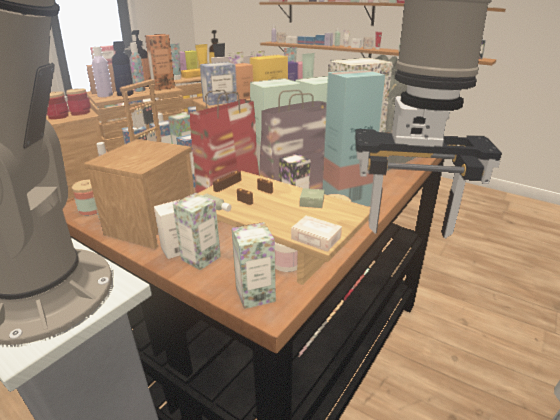

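```bash
python3 - <<'E'
from h import *
im=cv2.imread("pics/top0.png")
f=lambda p,z:ray("top",np.array([180,120])+np.array(p)/3.3-0.35,z)[:2]
u=[f(p,.126) for p in((216,164),(265,167))];l=[f(p,.126) for p in((206,306),(256,309))];b=[f(p,.126) for p in((58,164),(47,286))]
print("up",u,"low",l,"back",b)
U=np.mean(u,0);L=np.mean(l,0);B=np.mean(b,0);O=(U+L)/2
d=b[1]-b[0]; print("O",O,"B",B,"sep",np.linalg.norm(U-L),"OB",np.linalg.norm(B-O))
for v in(B-O,u[0]-u[1],l[0]-l[1],[-d[1],d[0]],[-(L-U)[1],(L-U)[0]]): print(np.degrees(np.arctan2(v[1],v[0])))
# balm top face
hsv=cv2.cvtColor(im,cv2.COLOR_BGR2HSV)
print(hsv[165,322],hsv[170,330],im[165,322])
m=((hsv[...,0]>50)&(hsv[...,0]<95)&(hsv[...,2]>85)&(hsv[...,1]>25)).astype(np.uint8);m[:135]=0;m[195:]=0;m[:,:300]=0;m[:,360:]=0
c=max(cv2.findContours(m,0,cv2.CHAIN_APPROX_NONE)[0],key=cv2.contourArea)
W=np.array([ray("top",p[0],.122)[:2] for p in c],np.float32)*1000
r=cv2.minAreaRect(W);print(r)
for n,p in(("floral_top",(262,110)),("fl bottom edge",(265,130)),("bagbottom",(215,127)),("teal corner",(320,100)),("redbag",(165,194)),("cyl",(338,125))): print(n,[f"{z}:{ray('top',p,z)[:2].round(3)}" for z in(0,.1,.2,.3)])
for n,p in(("fl top near",(292,160)),): pass
E
python3 -c "
import cv2
im=cv2.imread('pics/scene0.png');cv2.imwrite('pics/s1.png',cv2.resize(im[60:260,180:380],None,fx=3,fy=3,interpolation=cv2.INTER_CUBIC))"
```

```text
up [array([ 0.45904822, -0.21075095]), array([ 0.4576102 , -0.23455318])] low [array([ 0.38946589, -0.20669523]), array([ 0.38806489, -0.23069898])] back [array([ 0.4589282 , -0.13395198]), array([ 0.39900832, -0.13007482])]
O [ 0.4235473  -0.22067458] B [ 0.42896826 -0.1320134 ] sep 0.06967615724889274 OB 0.08882675350677459
86.50115081315334
86.54266128422582
86.65965532514772
-93.70221251017273
-93.25397530992916
[ 34  60 144] [ 34  62 143] [110 144 140]Traceback (most recent call last):
  File "<stdin>", line 13, in <module>
ValueError: max() iterable argument is empty
```

View pics/s1.png

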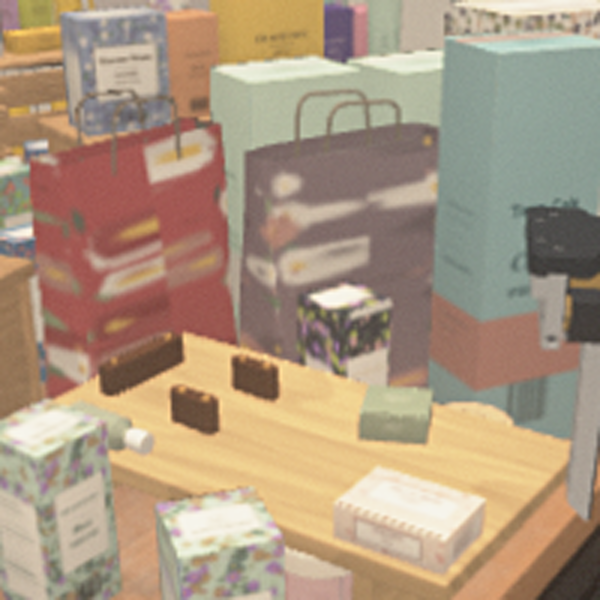

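```bash
cat >> h.py <<'E'
def balm(im,box):
    x0,y0,x1,y1=box
    i=im[:,:,::-1].astype(int)
    m=np.zeros(im.shape[:2],np.uint8)
    s=(i[...,1]>=i[...,2]-2)&(i[...,0]>i[...,2]-50)&(i[...,1]>115)
    m[y0:y1,x0:x1]=s[y0:y1,x0:x1]
    m=cv2.morphologyEx(m,cv2.MORPH_CLOSE,np.ones((3,3)))
    c=max(cv2.findContours(m,0,cv2.CHAIN_APPROX_NONE)[0],key=cv2.contourArea)
    W=np.array([ray("top",p[0],.122)[:2] for p in c],np.float32)*1000
    return cv2.minAreaRect(W),m
E
python3 - <<'E'
from h import *
im=cv2.imread("pics/top0.png")[:,:,::-1]
print(im[160:172:6,322:334:6].tolist(), im[150,370].tolist())
r,m=balm(im,(300,140,360,195));print(r,m.sum())
C=[ray("top",np.array([180,120])+np.array(p)/3.3-.35,.122)[:2] for p in((513,85),(424,128),(465,215),(552,177))]
print(C,np.mean(C,0))
for i in range(4):
    v=C[(i+1)%4]-C[i];print(np.linalg.norm(v),np.degrees(np.arctan2(v[1],v[0])))
for n,p in(("floral_top far",(262,84)),("fl near bottom edge",(265,135)),("fl top near edge",(265,120)),("bagbottom",(215,127)),("teal corner",(320,100)),("redbag",(165,194)),("cyl",(338,140)),("stand far R",(403,137)),("wood box top R",(127,200)),("floral front",(248,270))): print(n,[f"{z}:{ray('top',p,z)[:2].round(3)}" for z in(0,.1,.2,.3)])
E
```

```text
[[[139, 144, 109], [154, 155, 121]], [[140, 145, 110], [139, 144, 109]]] [200, 153, 93]
((468.50286865234375, -344.1656494140625), (47.71918487548828, 48.88988494873047), 24.133296966552734) 873
[array([ 0.50002869, -0.3560963 ]), array([ 0.47819405, -0.31213508]), array([ 0.43491992, -0.33179699]), array([ 0.4539083 , -0.37450646])] [ 0.46676274 -0.34363371]
0.04908503460670188 116.41265722134965
0.04753147121490739 -155.5649836060855
0.04674031276930876 -66.03034901977647
0.049659082976872236 21.760700271240225
floral_top far ['0:[ 0.653 -0.233]', '0.1:[ 0.613 -0.236]', '0.2:[ 0.573 -0.239]', '0.3:[ 0.533 -0.242]']
fl near bottom edge ['0:[ 0.553 -0.239]', '0.1:[ 0.523 -0.242]', '0.2:[ 0.494 -0.244]', '0.3:[ 0.465 -0.246]']
fl top near edge ['0:[ 0.582 -0.239]', '0.1:[ 0.549 -0.242]', '0.2:[ 0.517 -0.244]', '0.3:[ 0.485 -0.246]']
bagbottom ['0:[ 0.568 -0.145]', '0.1:[ 0.537 -0.158]', '0.2:[ 0.506 -0.17 ]', '0.3:[ 0.476 -0.183]']
teal corner ['0:[ 0.621 -0.343]', '0.1:[ 0.585 -0.334]', '0.2:[ 0.548 -0.326]', '0.3:[ 0.512 -0.317]']
redbag ['0:[ 0.44  -0.056]', '0.1:[ 0.423 -0.078]', '0.2:[ 0.406 -0.1  ]', '0.3:[ 0.389 -0.122]']
cyl ['0:[ 0.543 -0.376]', '0.1:[ 0.515 -0.364]', '0.2:[ 0.487 -0.351]', '0.3:[ 0.459 -0.339]']
stand far R ['0:[ 0.55  -0.498]', '0.1:[ 0.521 -0.473]', '0.2:[ 0.492 -0.448]', '0.3:[ 0.463 -0.422]']
wood box top R ['0:[0.429 0.014]', '0.1:[ 0.413 -0.015]', '0.2:[ 0.397 -0.045]', '0.3:[ 0.381 -0.074]']
floral front ['0:[ 0.302 -0.21 ]', '0.1:[ 0.299 -0.215]', '0.2:[ 0.297 -0.221]', '0.3:[ 0.295 -0.227]']
```

Run:
```python
from h import *
def tri(a,b):
    A=ray("top",a,0);A2=ray("top",a,.5);B=ray("scene",b,0);B2=ray("scene",b,.5)
    d1=(A2-A)/np.linalg.norm(A2-A);d2=(B2-B)/np.linalg.norm(B2-B)
    s=np.linalg.lstsq(np.stack([d1,-d2],1),B-A,rcond=None)[0]
    p,q=A+s[0]*d1,B+s[1]*d2
    return ((p+q)/2).round(3),np.linalg.norm(p-q).round(4)
# scene px = 180+cx/3, 60+cy/3
S=lambda x,y:(180+x/3,60+y/3)
print("lid",tri((338,125),S(478,412)))
print("balm",tri((328,164),S(397,400)))
print("dark floral nearR top corner",tri((283,122),S(392,315)))
print("floral front top corner far R",tri((250,268),S(110,415)))
print("floral front2 top corner",tri((364,293),S(283,510)))
print("teal near left top",tri((285,80),S(440,40)))
```

```text
lid (array([ 0.548, -0.37 ,  0.086]), np.float64(0.0093))
balm (array([ 0.469, -0.345,  0.123]), np.float64(0.0021))
dark floral nearR top corner (array([ 0.539, -0.283,  0.15 ]), np.float64(0.0291))
floral front top corner far R (array([ 0.301, -0.221,  0.147]), np.float64(0.0002))
floral front2 top corner (array([ 0.263, -0.392,  0.152]), np.float64(0.0025))
teal near left top (array([ 0.533, -0.298,  0.36 ]), np.float64(0.0647))
```

```bash
python3 -c "
import cv2
im=cv2.imread('pics/top0.png');cv2.imwrite('pics/t1.png',cv2.resize(im[0:200,170:400],None,fx=3,fy=3,interpolation=cv2.INTER_CUBIC))"
```

```text
(no output)
```

View pics/t1.png

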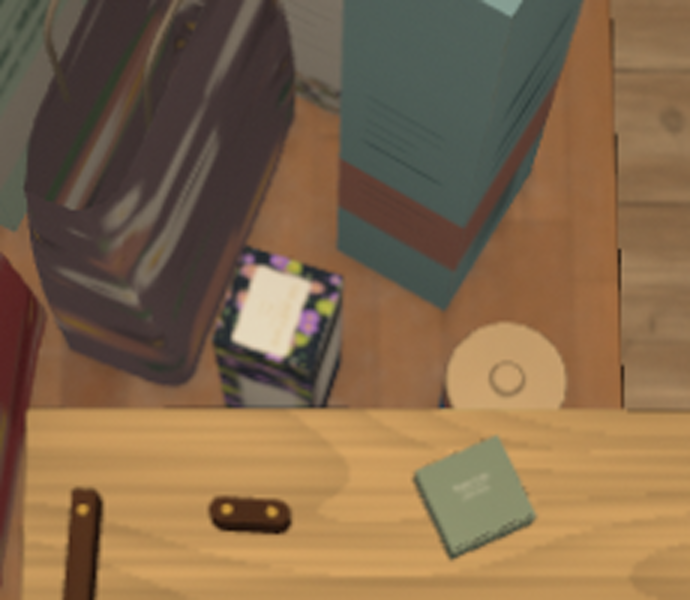

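```bash
python3 -m pendant '[[[0.02,-0.01,-0.015,0,0,5,-0.468],[0.05,-0.02,-0.015,0,0,10,-0.468],[0.08,-0.035,-0.015,0,0,15,-0.468],[0.11,-0.05,-0.015,0,0,20,-0.468],[0.14,-0.06,-0.015,0,0,25,-0.468],[0.17,-0.075,-0.015,0,0,29.3,-0.468],[0.2,-0.087,-0.015,0,0,29.3,-0.468],[0.23,-0.1,-0.015,0,0,29.3,-0.468],[0.26,-0.113,-0.015,0,0,29.3,-0.468],[0.29,-0.127,-0.015,0,0,29.3,-0.468],[0.31,-0.136,-0.015,0,0,29.3,-0.468],[0.324,-0.1415,-0.015,0,0,29.3,-0.468],[0.324,-0.1415,-0.015,0,0,29.3,-0.468],[0.324,-0.1415,-0.015,0,0,29.3,-0.468],[0.324,-0.1415,-0.015,0,0,29.3,-0.468]]]'
```

```text
clock: 1.95
position: [0.524, -0.3389, 0.2205]
orientation: [180.0, 0.0, -3.4]
wrist_force: [0.4, 0.3, 0.5]
finger_gap: 0.0252
```

```bash
python3 -m pendant '[[[0,0,0.02,0,0,0,-0.468],[0,0,0.045,0,0,0,-0.468],[0,0,0.07,0,0,0,-0.468],[0,0,0.09,0,0,0,-0.468],[0,0,0.1,0,0,0,-0.468],[0,0,0.106,0,0,0,-0.468],[0,0,0.111,0,0,0,-0.468],[0,0,0.111,0,0,0,-0.468],[0,0,0.111,0,0,0,-0.468]]]'
python3 - <<'E'
from h import *
im=grab_frame("top");cv2.imwrite("pics/t2.png",cv2.resize(im[100:280,180:420,::-1],None,fx=3.3,fy=3.3))
im=grab_frame("scene");cv2.imwrite("pics/s2.png",cv2.resize(im[130:280,200:400,::-1],None,fx=4,fy=4))
E
```

```text
clock: 2.7
position: [0.525, -0.3384, 0.1103]
orientation: [180.0, -0.0, -3.4]
wrist_force: [0.6, -0.3, -0.6]
finger_gap: 0.0249
```

View pics/t2.png

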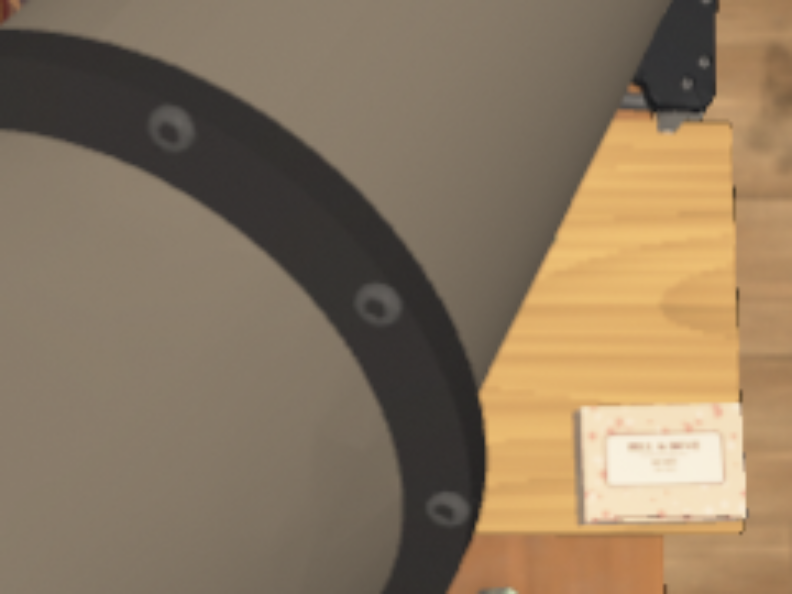

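View pics/s2.png

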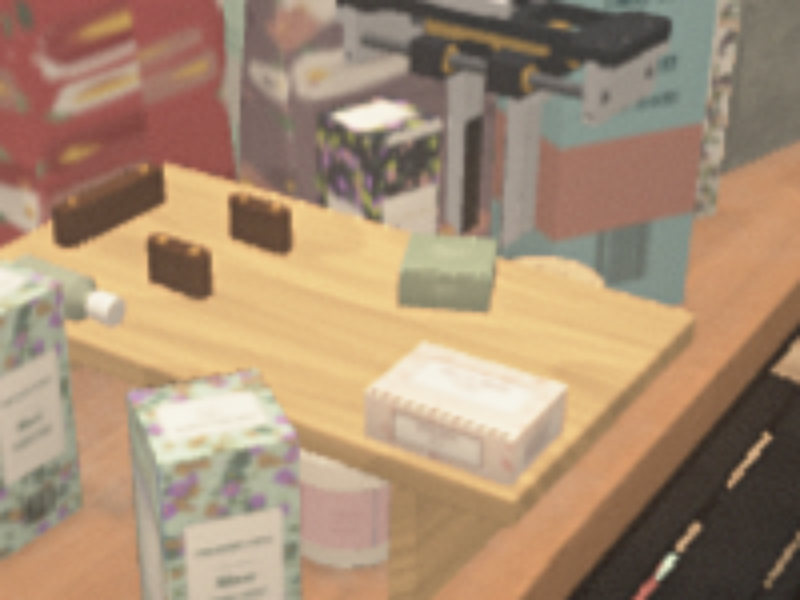

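```bash
python3 -m pendant '[[[-0.008,0,0,0,0,0,-0.468],[-0.014,0,0,0,0,0,-0.468],[-0.018,0,0,0,0,0,-0.468],[-0.022,0,0,0,0,0,-0.468],[-0.026,0,0,0,0,0,-0.468],[-0.03,0,0,0,0,0,-0.468],[-0.034,0,0,0,0,0,-0.468],[-0.038,0,0,0,0,0,-0.468],[-0.042,0,0,0,0,0,-0.468],[-0.046,0,0,0,0,0,-0.468],[-0.05,0,0,0,0,0,-0.468],[-0.054,0,0,0,0,0,-0.468],[-0.058,0,0,0,0,0,-0.468],[-0.06,0,0,0,0,0,-0.468],[-0.06,0,0,0,0,0,-0.468]]]';  python3 - <<'E'
from h import *
im=grab_frame("scene");cv2.imwrite("pics/s3.png",cv2.resize(im[130:280,200:400,::-1],None,fx=4,fy=4))
im=grab_frame("top");cv2.imwrite("pics/t3.png",cv2.resize(im[100:280,180:420,::-1],None,fx=3.3,fy=3.3))
E
```

```text
clock: 4.05
position: [0.4643, -0.3345, 0.1095]
orientation: [-180.0, 0.0, -3.4]
wrist_force: [0.1, -0.3, -0.7]
finger_gap: 0.025
```

View pics/s3.png

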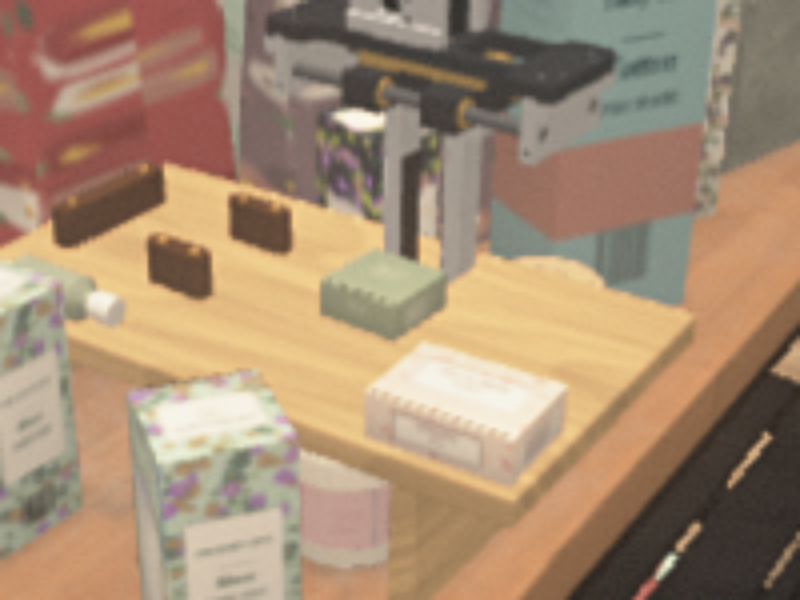

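```bash
python3 -m pendant '[[[-0.003,0,0,0,0,0,-0.468],[-0.006,0,0,0,0,0,-0.468],[-0.009,0,0,0,0,0,-0.468],[-0.012,0,0,0,0,0,-0.468],[-0.014,0,0,0,0,0,-0.468],[-0.015,0,0,0,0,0,-0.468],[-0.015,0,0,0,0,0,-0.468],[-0.015,0,0,0,0,0,-0.468]]]'
python3 -m pendant '[[[0.008,0,0,0,0,0,-0.468],[0.018,0,0,0,0,0,-0.468],[0.018,0,-0.03,0,0,0,-0.468],[0.018,0,-0.06,0,0,0,-0.468],[0.018,0,-0.09,0,0,0,-0.468],[0.018,0.02,-0.1,0,0,-6,-0.468],[0.018,0.05,-0.1,0,0,-12,-0.468],[0.018,0.08,-0.1,0,0,-18,-0.468],[0.018,0.1,-0.1,0,0,-24,-0.468],[0.018,0.1,-0.1,0,0,-30,-0.468],[0.018,0.1,-0.1,0,0,-36,-0.468],[0.018,0.1,-0.1,0,0,-42,-0.468],[0.018,0.1,-0.1,0,0,-42,-0.468]]]'
python3 - <<'E'
from h import *
im=grab_frame("scene");cv2.imwrite("pics/s4.png",cv2.resize(im[130:280,200:400,::-1],None,fx=4,fy=4))
for r in mark_of("balm","scene")[:1]:
    px=np.array(r["xy"])*[560,420];print(r["conf"],ray("scene",px,.1))
im=grab_frame("top");cv2.imwrite("pics/t4.png",cv2.resize(im[100:280,180:420,::-1],None,fx=3.3,fy=3.3))
for r in mark_of("balm","top")[:1]:
    px=np.array(r["xy"])*[560,420];print(r["conf"],ray("top",px,.1))
E
```

```text
clock: 4.82
position: [0.4498, -0.3336, 0.1095]
orientation: [-180.0, -0.0, -3.4]
wrist_force: [0.6, -0.5, -0.5]
finger_gap: 0.0252
clock: 5.9
position: [0.4629, -0.4345, 0.2093]
orientation: [-180.0, -0.0, 39.0]
wrist_force: [0.4, 0.6, 0.1]
finger_gap: 0.0249
0.66 [ 0.42520505 -0.31834414  0.1       ]
```

View pics/t4.png

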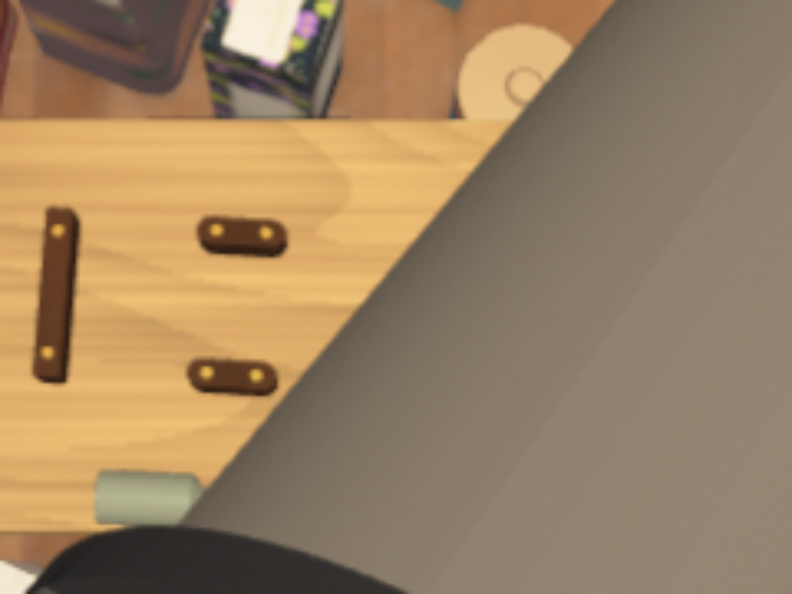

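View pics/s4.png

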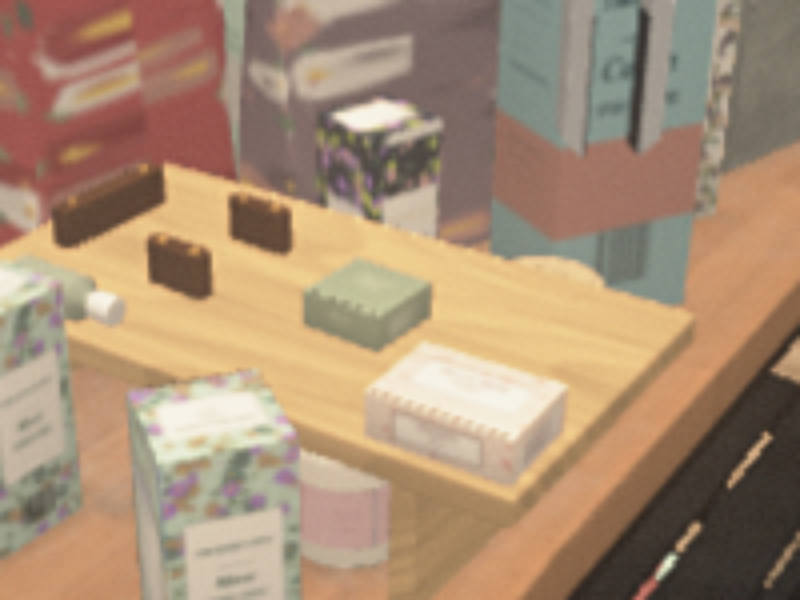

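```bash
python3 -m pendant '[[[-0.03,0.01,-0.01,0,0,-6,-0.468],[-0.06,0.02,-0.01,0,0,-12,-0.468],[-0.09,0.03,-0.01,0,0,-18,-0.468],[-0.12,0.042,-0.01,0,0,-24,-0.468],[-0.15,0.053,-0.01,0,0,-30,-0.468],[-0.15,0.053,-0.01,0,0,-36,-0.468],[-0.15,0.053,-0.01,0,0,-42,-0.468],[-0.15,0.053,-0.01,0,0,-47.6,-0.468],[-0.15,0.053,-0.01,0,0,-47.6,-0.468],[-0.15,0.053,-0.01,0,0,-47.6,-0.468]]]'
python3 - <<'E'
from h import *
im=grab_frame("top");cv2.imwrite("pics/t5.png",cv2.resize(im[100:280,180:420,::-1],None,fx=3.3,fy=3.3))
for r in mark_of("balm","top")[:1]:
    px=np.array(r["xy"])*[560,420];print(r["conf"],ray("top",px,.1))
r,m=balm(im,(270,150,345,220));print(r)
E
```

```text
clock: 6.93
position: [0.378, -0.5695, 0.2195]
orientation: [180.0, -0.0, 86.0]
wrist_force: [-0.6, -0.6, -0.3]
finger_gap: 0.0249
0.87 [ 0.41736981 -0.33189791  0.1       ]
((413.23114013671875, -326.820068359375), (48.34413146972656, 47.79720687866211), 86.58695983886719)
```

View pics/t5.png

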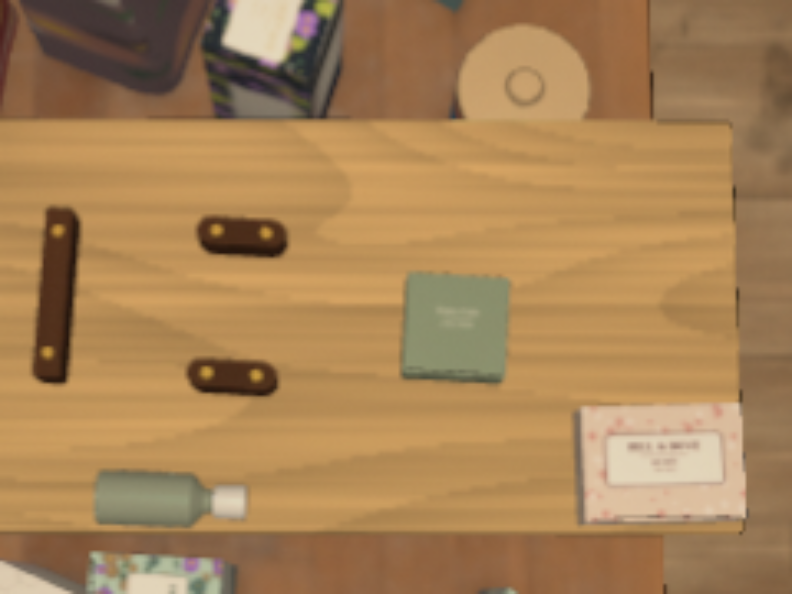

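Run:
```python
from h import *
im=grab_frame("top")[:,:,::-1]
O=np.array([.4235,-.2207]);a=np.radians(86.6);ex=np.array([np.cos(a),np.sin(a)]);ey=np.array([-ex[1],ex[0]])
x0,y0,s=190,150,5.5
big=cv2.resize(im[150:240,190:340],None,fx=s,fy=s,interpolation=cv2.INTER_CUBIC)
def poly(pts,z,col):
    P=[list(O+p[0]*ex+p[1]*ey)+[z] for p in pts]
    q=((proj("top",P)+.5-[x0,y0])*s).astype(np.int32)
    cv2.polylines(big,[q],True,col,1)
sq=lambda cx,cy,h,w:[(cx-h,cy-w),(cx+h,cy-w),(cx+h,cy+w),(cx-h,cy+w)]
poly(sq(-.107,0,.025,.025),.122,(0,0,255))
poly(sq(-.107,0,.025,.025),.1,(255,0,255))
poly(sq(0,.035,.022,.007),.126,(0,255,255));poly(sq(0,-.035,.022,.007),.126,(0,255,255))
poly(sq(.089,0,.007,.042),.126,(0,255,255))
cv2.imwrite("pics/ov.png",big[:, :])
```

```text
(no output)
```

View pics/ov.png

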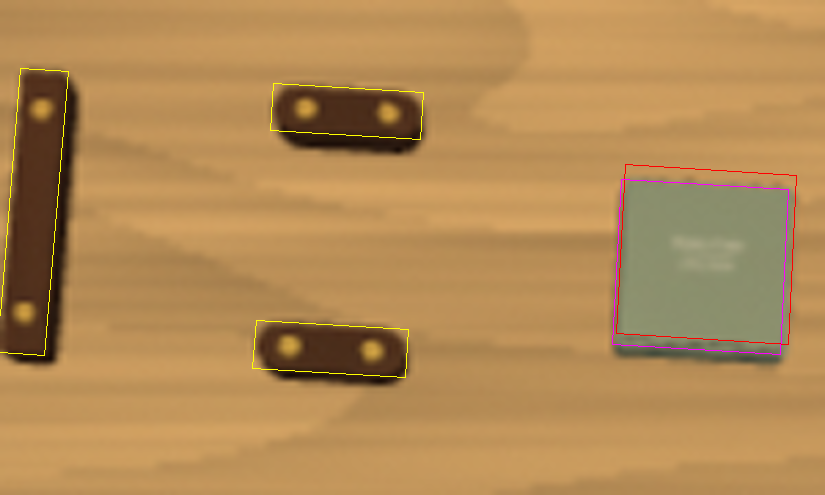

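```bash
python3 -m pendant '[[[0.03,0.004,0,0,0,-0.4,-0.7],[0.06,0.008,0,0,0,-0.4,-0.7],[0.09,0.011,0,0,0,-0.4,-0.7],[0.12,0.014,0,0,0,-0.4,-0.7],[0.15,0.017,0,0,0,-0.4,-0.7],[0.175,0.02,0,0,0,-0.4,-0.7],[0.19,0.021,0,0,0,-0.4,-0.7],[0.193,0.021,0,0,0,-0.4,-0.7],[0.193,0.021,0,0,0,-0.4,-0.7],[0.193,0.021,0,0,0,-0.4,-0.7]]]'
python3 -m pendant '[[[0,0,0.03,0,0,0,-0.7],[0,0,0.06,0,0,0,-0.7],[0,0,0.08,0,0,0,-0.7],[0,0,0.095,0,0,0,-0.7],[0,0,0.104,0,0,0,-0.7],[0,0,0.11,0,0,0,-0.7],[0,0,0.11,0,0,0,-0.7],[0,0,0.11,0,0,0,-0.7]]]'
python3 - <<'E'
from h import *
im=grab_frame("scene");cv2.imwrite("pics/s6.png",cv2.resize(im[130:280,200:400,::-1],None,fx=4,fy=4))
p=telemetry.get_obs();print(p["position"],p["orientation"])
E
```

```text
clock: 7.92
position: [0.4112, -0.3795, 0.2196]
orientation: [180.0, 0.0, 86.6]
wrist_force: [-0.6, 0.0, -0.1]
finger_gap: 0.0141
clock: 8.58
position: [0.4116, -0.3789, 0.1099]
orientation: [180.0, 0.0, 86.6]
wrist_force: [-1.1, -0.0, 0.0]
finger_gap: 0.0142
[ 0.41184012 -0.37894566  0.11026303] [1.79952781e+02 3.47805952e-02 8.66113619e+01]
```

View pics/s6.png

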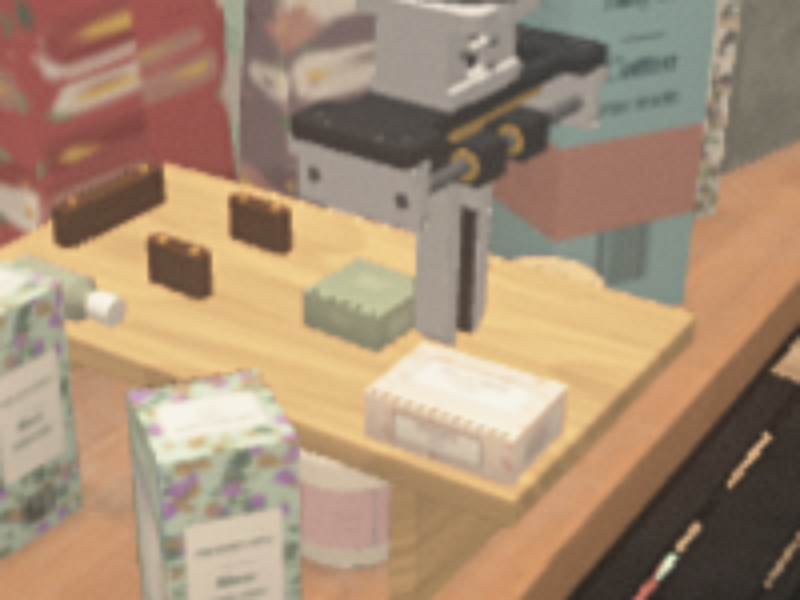

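```bash
python3 -m pendant '[[[0.007,0,0,0,0,0,-0.7],[0.012,0,0,0,0,0,-0.7],[0.016,0,0,0,0,0,-0.7],[0.02,0,0,0,0,0,-0.7],[0.024,0.0002,0,0,0,0,-0.7],[0.028,0.0004,0,0,0,0,-0.7],[0.032,0.0006,0,0,0,0,-0.7],[0.036,0.0008,0,0,0,0,-0.7],[0.04,0.001,0,0,0,0,-0.7],[0.044,0.0012,0,0,0,0,-0.7],[0.048,0.0014,0,0,0,0,-0.7],[0.052,0.0016,0,0,0,0,-0.7],[0.056,0.0018,0,0,0,0,-0.7],[0.06,0.002,0,0,0,0,-0.7],[0.064,0.0022,0,0,0,0,-0.7],[0.067,0.0023,0,0,0,0,-0.7],[0.069,0.0023,0,0,0,0,-0.7],[0.07,0.0023,0,0,0,0,-0.7],[0.07,0.0023,0,0,0,0,-0.7]]]'
python3 - <<'E'
from h import *
im=grab_frame("scene");cv2.imwrite("pics/s7.png",cv2.resize(im[150:250,200:340,::-1],None,fx=5.5,fy=5.5,interpolation=cv2.INTER_CUBIC))
im=grab_frame("top");cv2.imwrite("pics/t7.png",cv2.resize(im[100:280,180:420,::-1],None,fx=3.3,fy=3.3))
E
```

```text
clock: 10.22
position: [0.4179, -0.3084, 0.1095]
orientation: [-180.0, -0.0, 86.6]
wrist_force: [-0.7, -0.2, 0.2]
finger_gap: 0.0144
```

View pics/s7.png

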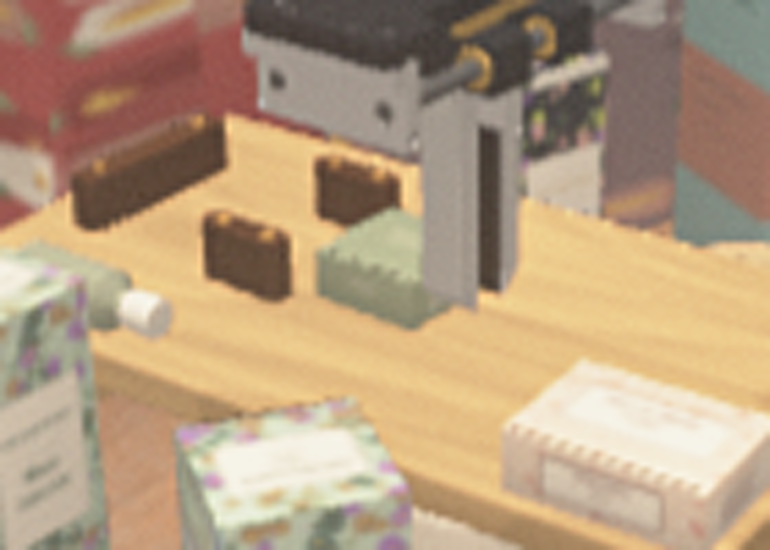

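View pics/t7.png

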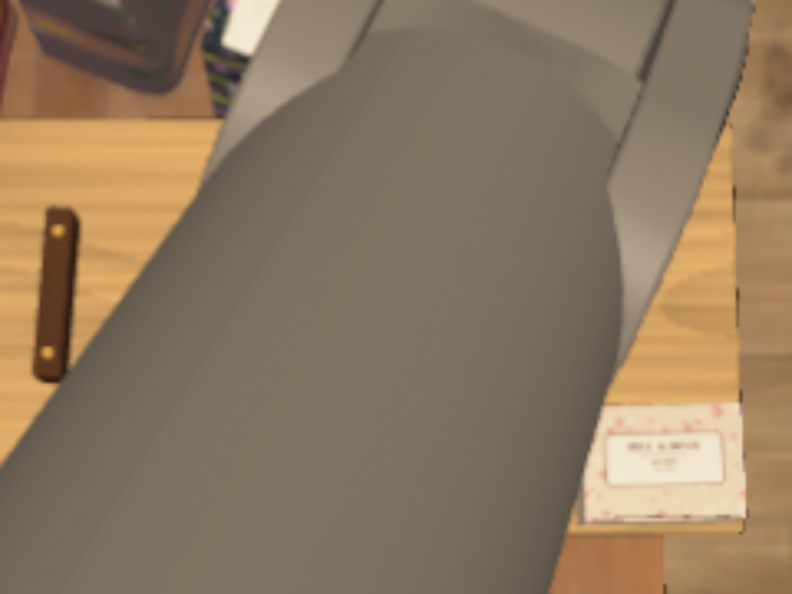

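```bash
cat > ov.py <<'E'
from h import *
import sys
bx,by,out=float(sys.argv[1])/1e3,float(sys.argv[2])/1e3,sys.argv[3]
im=grab_frame("scene")[:,:,::-1]
O=np.array([.4235,-.2207]);a=np.radians(86.6);ex=np.array([np.cos(a),np.sin(a)]);ey=np.array([-ex[1],ex[0]])
x0,y0,s=205,160,8
big=cv2.resize(im[160:230,205:300],None,fx=s,fy=s,interpolation=cv2.INTER_CUBIC)
def poly(pts,z,col):
    P=[list(O+p[0]*ex+p[1]*ey)+[z] for p in pts]
    q=((proj("scene",P)+.5-[x0,y0])*s).astype(np.int32)
    cv2.polylines(big,[q],True,col,1)
sq=lambda cx,cy,h,w:[(cx-h,cy-w),(cx+h,cy-w),(cx+h,cy+w),(cx-h,cy+w)]
for z in(.1,.122):poly(sq(bx,by,.025,.025),z,(0,0,255))
for z in(.1,.126):
  poly(sq(0,.035,.022,.007),z,(0,255,255));poly(sq(0,-.035,.022,.007),z,(0,255,255));poly(sq(.089,0,.007,.042),z,(0,255,255))
cv2.imwrite(out,big)
E
python3 ov.py -55 0 pics/o8.png
```

```text
(no output)
```

View pics/o8.png

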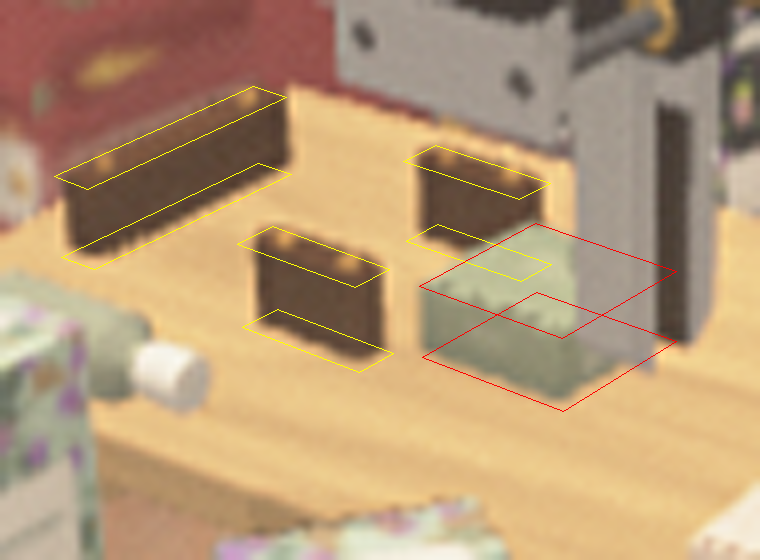

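```bash
python3 -m pendant '[[[0.003,0,0,0,0,0,-0.7],[0.006,0,0,0,0,0,-0.7],[0.009,0,0,0,0,0,-0.7],[0.012,0,0,0,0,0,-0.7],[0.015,0,0,0,0,0,-0.7],[0.018,0,0,0,0,0,-0.7],[0.021,0,0,0,0,0,-0.7],[0.024,0,0,0,0,0,-0.7],[0.027,0,0,0,0,0,-0.7],[0.03,0,0,0,0,0,-0.7],[0.033,0,0,0,0,0,-0.7],[0.036,0,0,0,0,0,-0.7],[0.039,0,0,0,0,0,-0.7],[0.042,0,0,0,0,0,-0.7],[0.045,0,0,0,0,0,-0.7],[0.048,0,0,0,0,0,-0.7],[0.051,0,0,0,0,0,-0.7],[0.054,0,0,0,0,0,-0.7],[0.055,0,0,0,0,0,-0.7],[0.055,0,0,0,0,0,-0.7]]]'
python3 ov.py 0 0 pics/o9.png
```

```text
clock: 12.03
position: [0.4212, -0.2534, 0.1095]
orientation: [-180.0, -0.0, 86.7]
wrist_force: [-0.3, -0.2, -0.3]
finger_gap: 0.014
```

View pics/o9.png

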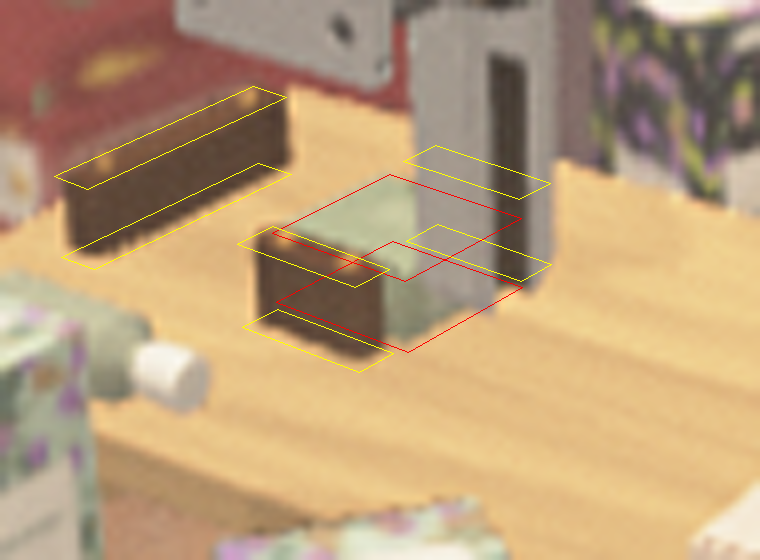

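```bash
python3 -m pendant '[[[0.003,0,0,0,0,0,-0.7],[0.006,0,0,0,0,0,-0.7],[0.009,0,0,0,0,0,-0.7],[0.012,0,0,0,0,0,-0.7],[0.015,0,0,0,0,0,-0.7],[0.018,0,0,0,0,0,-0.7],[0.021,0,0,0,0,0,-0.7],[0.024,0,0,0,0,0,-0.7],[0.027,0,0,0,0,0,-0.7],[0.03,0,0,0,0,0,-0.7],[0.033,0,0,0,0,0,-0.7],[0.036,0,0,0,0,0,-0.7],[0.039,0,0,0,0,0,-0.7],[0.042,0,0,0,0,0,-0.7],[0.045,0,0,0,0,0,-0.7],[0.048,0,0,0,0,0,-0.7],[0.05,0,0,0,0,0,-0.7],[0.051,0,0,0,0,0,-0.7],[0.051,0,0,0,0,0,-0.7]]]'
python3 ov.py 52 0 pics/o10.png
```

```text
clock: 13.67
position: [0.4242, -0.2025, 0.1095]
orientation: [180.0, -0.0, 86.7]
wrist_force: [0.9, 0.4, -0.2]
finger_gap: 0.014
```

View pics/o10.png

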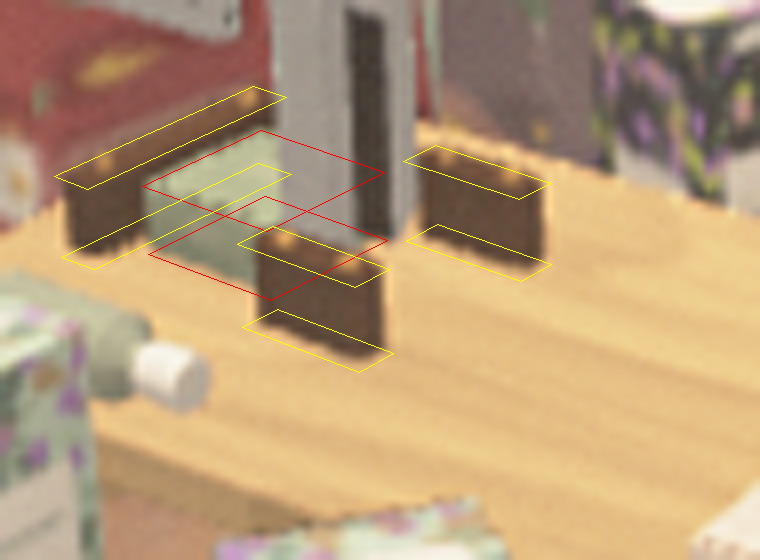

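```bash
python3 -m pendant '[[[0.001,0,0,0,0,0,-0.7],[0.002,0,0,0,0,0,-0.7],[0.003,0,0,0,0,0,-0.7],[0.004,0,0,0,0,0,-0.7],[0.004,0,0,0,0,0,-0.7]]]'
python3 -m pendant '[[[0.0005,0,0,0,0,0,-0.7],[0.001,0,0,0,0,0,-0.7],[0.001,0,0,0,0,0,-0.7]]]'
```

```text
clock: 14.13
position: [0.4244, -0.1986, 0.1095]
orientation: [180.0, -0.0, 86.6]
wrist_force: [0.2, 0.2, -0.2]
finger_gap: 0.0141
clock: 14.38
position: [0.4244, -0.1977, 0.1095]
orientation: [180.0, -0.0, 86.6]
wrist_force: [0.1, -0.8, 0.5]
finger_gap: 0.0141
```

```bash
python3 -m pendant '[[[0.0005,0,0,0,0,0,-0.7],[0.001,0,0,0,0,0,-0.7],[0.001,0,0,0,0,0,-0.7]]]'
python3 ov.py 57 0 pics/o11.png
```

```text
clock: 14.63
position: [0.4244, -0.1972, 0.1095]
orientation: [180.0, 0.0, 86.6]
wrist_force: [-0.4, -4.6, -0.4]
finger_gap: 0.0144
```

View pics/o11.png

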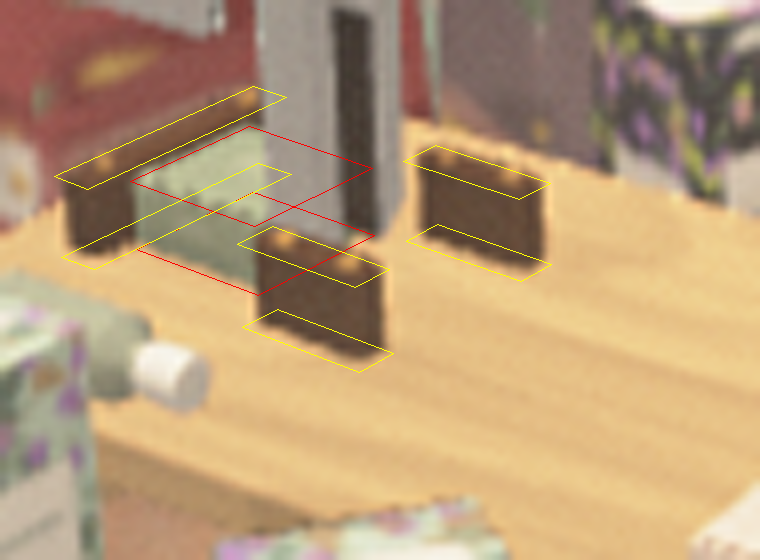

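```bash
python3 -m pendant '[[[-0.003,0,0,0,0,0,-0.7],[-0.008,0,0,0,0,0,-0.7],[-0.012,0,0,0,0,0,-0.7],[-0.012,0,-0.02,0,0,0,-0.7],[-0.012,0,-0.05,0,0,0,-0.7],[-0.012,0,-0.08,0,0,0,-0.7],[-0.012,0,-0.11,0,0,0,-0.7],[-0.04,0,-0.12,0,0,0,-0.7],[-0.08,0,-0.12,0,0,0,-0.7],[-0.12,0,-0.12,0,0,0,-0.7],[-0.16,0,-0.12,0,0,0,-0.7],[-0.2,0,-0.12,0,0,0,-0.7],[-0.24,-0.01,-0.12,0,0,0,-0.7],[-0.28,-0.02,-0.12,0,0,0,-0.7],[-0.32,-0.03,-0.12,0,0,0,-0.7],[-0.35,-0.04,-0.12,0,0,0,-0.7],[-0.37,-0.04,-0.12,0,0,0,-0.7],[-0.37,-0.04,-0.12,0,0,0,-0.7],[-0.37,-0.04,-0.12,0,0,0,-0.7]]]'
python3 - <<'E'
from h import *
im=grab_frame("top");cv2.imwrite("pics/t12.png",cv2.resize(im[100:280,180:420,::-1],None,fx=3.3,fy=3.3,interpolation=cv2.INTER_CUBIC))
O=np.array([.4235,-.2207]);a=np.radians(86.6);ex=np.array([np.cos(a),np.sin(a)]);ey=np.array([-ex[1],ex[0]])
for t in("balm","soap","mist"):
    for r in mark_of(t,"top")[:1]:
        w=ray("top",np.array(r["xy"])*[560,420],.1)[:2];print(t,r["conf"],w,(w-O)@ex,(w-O)@ey)
r,m=balm(im,(195,165,245,215));w=np.array(r[0])/1e3;print(r,(w-O)@ex,(w-O)@ey)
E
```

```text
clock: 16.27
position: [0.3621, -0.5646, 0.2286]
orientation: [-180.0, -0.1, 86.5]
wrist_force: [0.2, 0.8, 0.5]
finger_gap: 0.0142
balm 0.67 [ 0.42700396 -0.16413009] 0.056678147776042395 -0.00014283686603833471
soap 0.97 [ 0.34468719 -0.42984936] -0.21345531831609724 0.06627019463645471
mist 0.75 [ 0.32872606 -0.19014973] 0.02487579266872897 0.09641894998693729
((425.0555114746094, -164.1553192138672), (48.51008605957031, 48.34513854980469), 86.598388671875) 0.056537404162568326 0.001800686455688409
```

View pics/t12.png

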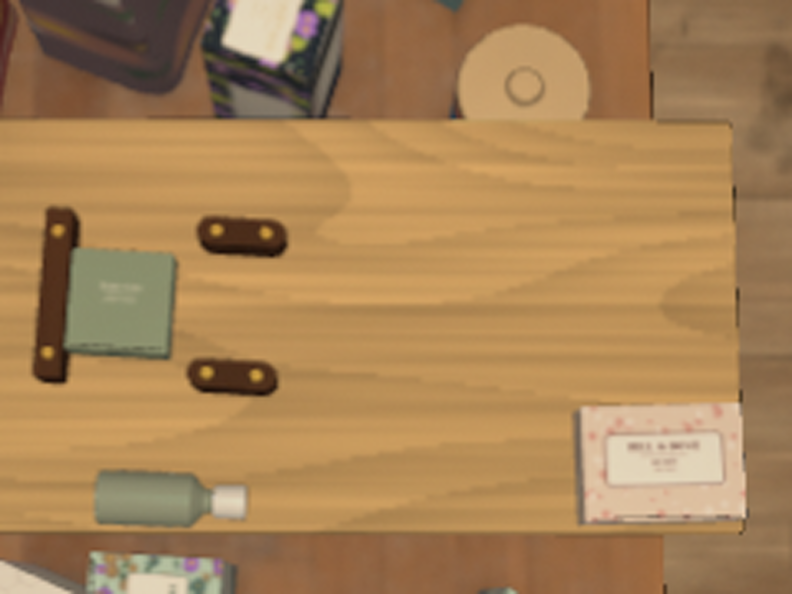

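The balm lies square against the back rail (crop pixel about 120, 302). The soap and bottle have not moved, and the hand is clear.

```bash
python3 -c "
from station import order
print(order.hand_in())"
```

```text
the job is handed in; nothing more can be done
None
```

The balm box now rests square against the back rail, and I handed the job in at about 16 s of the 58 s allowed. The system gives no verdict.

**How it was done:** I pushed the box sideways with two slightly spread fingertips until it was in line with the gateway and square to it. I then turned the hand a quarter turn and pushed the box straight through to the back rail. The push stopped when the wrist force reached about 5 N. The fingers then backed off, lifted and moved away.

**Last checks from the top camera:**

| Item | Measured | Needed |
|---|---|---|
| Balm, distance past the gateway's middle | about 56.5 mm | 50 to 62 mm |
| Balm, distance off the middle line | about 0 to 2 mm | within 20 mm |
| Soap and bottle, movement | about 2 mm, within measuring error | under 20 mm |

- **Gateway passage:** I checked this only in one scene-camera picture, because the arm blocked the top camera. It showed the box between the rails, near the middle.
- **Disagreement:** before the gateway push, the fingertip position put the box on the middle line, but the camera showed it 2 to 4 mm off. I went with the camera and shifted the push 2.3 mm sideways. The wrist force was under 1 N at each check as the box went through, with no sign of rubbing on the rails.

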